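Tip the used stoppers into the wash basket

TASK

The six used stoppers have to go into the blue wash basket. Lift the blue basket up off the rail, set it down (do not drop it) on the black pad of the tipping stand and slide it in, centred and square, under the tray's pouring edge until its front wall meets the two uprights, and let go of it. Then tip the tray by its red lever bar until all six stoppers have fallen into the basket, and swing the tray back down fully level, leaving the basket standing there; do not disturb the grey basket or the bottles and glassware around.

Things in the scene. Friction and masses are not known exactly. Their poses are not given: they have to be found in the camera images.
- blue_basket: blue open basket, 120 deep (x) x 140 wide (y) mm, 0.16 kg; origin at the centre of its underside, z up, FRONT = its -x side. Front and side walls 70 high, 4 thick; back wall (x +52 to +60) 104 high, from its top a lip reaches back to x +88 and turns down to z 82, hooked over the rail's top bar: it must rise over 20 mm to come free. Starts hanging, front towards the robot
- blue_tab (a point): middle of the blue basket's upright grip tab, at x +56, y 0, z +127 mm in the basket's frame (axes as the basket's): tab 8 mm thick in x, 40 wide in y, from z 104 (top of the lip) to z 150
- grey_basket: grey basket of the same shape, hanging on the same rail beside the blue one (left or right varies, centres 160 mm apart); leave it hanging
- rail: fixed steel hanging rail, 33 cm long along its y axis; origin on the table under the top bar's middle; top bar 12 mm thick, centre 150 mm high, and a lower bar 70 mm high (11 mm nearer the robot); a post at each end (y = +-165 mm), 160 high
- stand: fixed tipping stand, origin on the table below the white tray's hinge (hinge along its y, 150 mm high); pours towards its -x. Black rubber pad 4 thick, x -195 to +175, y +-78 mm. Two grey uprights at y +-61 to +-71 begin at x 0. Level tray: inner floor 162 high, x -30 to +151, 100 wide, walls 38 high on three sides, open at the -x pouring edge but for a red bead 3 mm high
- dock (a point): where the blue basket's origin belongs, on the pad's top, its front at the uprights (origin 60 to 62 mm from them); axes as the stand's, height 4 mm. The docked basket's x axis points along the stand's -x. The level tray's pouring edge (150 mm high) overhangs the basket by 30 mm, so the basket, if held high, is lowered farther out (-x) and slid in low on the pad
- tray (a joint): tilt of the tray about its hinge: 0 level (end stop), grows as the far (+x) end rises and the tray pours to the stand's -x, up to 1.35 rad (end stop). The hinge is stiff: the tray stays where it is put; moving the lever bar takes about 5 to 10 N
- lever_bar (a point): middle of the free part of the lever's red grip bar (bar 14 mm thick, parallel to the hinge, free 40 mm inwards and 30 outwards), 120 mm from the hinge axis, at y +135 mm in the stand's frame; tray level: x +69, z 248 mm in the stand's frame. Pushing it to the stand's -x, in an arc about the hinge, tips the tray; moving it back levels it
- stopper1: red tapered stopper, 30 mm diameter at its base, 28 tall, 18 g; origin at the centre of its base; starts standing in the tray
- stopper2: black tapered stopper, 30 mm diameter at its base, 28 tall, 18 g; origin at the centre of its base; starts standing in the tray
- stopper3: cork-brown tapered stopper, 30 mm diameter at its base, 28 tall, 18 g; origin at the centre of its base; starts standing in the tray
- stopper4: red tapered stopper, 30 mm diameter at its base, 28 tall, 18 g; origin at the centre of its base; starts standing in the tray
- stopper5: black tapered stopper, 30 mm diameter at its base, 28 tall, 18 g; origin at the centre of its base; starts standing in the tray
- stopper6: cork-brown tapered stopper, 30 mm diameter at its base, 28 tall, 18 g; origin at the centre of its base; starts standing in the tray
- amber_bottle: amber glass bottle, black cap, 68 mm diameter, 170 tall mm, origin under its centre; to be left alone
- green_bottle: green glass bottle, green cap, 52 mm diameter, 130 tall mm, origin under its centre; to be left alone
- jar: clear jar, black lid, 66 mm diameter, 80 tall mm, origin under its centre; to be left alone
- can: yellow can, 70 mm diameter, 110 tall mm, origin under its centre; to be left alone
- flask: conical glass flask, 76 mm diameter, 102 tall mm, origin under its centre; to be left alone
- beaker: open glass beaker, 66 mm diameter, 80 tall mm, origin under its centre; to be left alone
There are look-alikes about, which are no part of the job. Several things have the shape of the blue_basket; the one meant has the colours described above.

How it is judged:
By the outcome, as a careful person would: the job done as asked, in the order asked, and still so for the second after the job is handed in, with the robot touching nothing.
It also fails if it takes over 58 s, if anything falls off the work surface, if the arm or the gripper's body presses on something with over 40 N, if the wrist force passes 120 N, or if a joint passes its speed limit or range.

ROBOT

A 7-joint arm with a two-finger parallel gripper is mounted at the origin on the work surface. World frame = base frame: x ahead of the robot, y to its left, z up, the work surface at z = 0. Lengths are in mm, angles in rad, forces in N, time in s.
With the tool pointing down it reaches from about 425 to 875 mm from the base axis. Payload 9.9 kg.
Tool frame: the origin (TCP) lies on the centre line of the jaws, within the pads' length; the fingertips stand manip.finger_overhang ahead of it and the grasp point (between the pads) lies 11 mm behind it (manip.finger_overhang is the distance from the TCP to the fingertips, in mm); x points along the fingers, y is the direction in which the jaws open and shut, and the axes are right-handed (so a half turn about x gives the same grasp; the last joint's range is limited). The gripper opens to 85 mm and grips with 20 to 120 N. Pads are 22 mm wide; open, the fingers measure 114 mm over their backs; the gripper's body (76 mm by 85 mm) begins 54 mm behind the grasp point. The pads swing forward as they close: fully open they stand 13 mm farther back than shut.
Start: joints at [-1.426, 0.576, 0.025, 1.437, -0.015, 1.129, -0.057], TCP at [153.088, 657.414, 239.289] pointing down, gripper open.
Joint ranges: [-2.76, 2.76], [-0.34, 2.15], [-1.52, 1.57], [0.19, 2.46], [-1.09, 4.23], [0.17, 1.99], [-2.82, 2.82]. Speed limits (rad/s): [2.22, 2.22, 3.01, 3.01, 3.14, 3.14, 3.14].

INTERFACE

Orientations are given as a rotation vector (axis times angle).
In Python, from rig import manip gives the robot as it stands. The module is installed in compiled form; this text tells all that it offers.
- The arm moves only by the shell command python3 -m handwheel 'ROWS' [FORCE]. ROWS is JSON, a list of rows, each an object of numbers: "claw": the opening, from 0 (shut) to 1 (fully open); "dx", "dy", "dz": the shift along the tool's x, y, z in mm; "wx", "wy", "wz": the turn, a rotation vector about the tool's x, y, z in degrees. A call has 1 to 12 rows; each row is the pose to reach, as a shift and turn from the pose commanded when the call began, along the tool's axes at that moment; what a row does not reach only later rows make up. A row lasts 1/8 s, in which the tool goes at most 62.5 mm and 10.7 degrees, less where a joint would pass 70% of its speed; a pose out of reach is approached as far as the arm can. A call with a gripper value outside its range is refused whole. The fingers move at their own pace and stop on an object; FORCE is the grip in N (left out, the last holds). Time passes only in rows, so rows that repeat a pose let the fingers close. It gives the time, the measured TCP pose, the force and the opening at its end, in the units of the state.
- manip.sense(): the state, without advancing time (a new reading comes with each control period).
- manip.camera(name): name is "scene" or "side" or "wrist"; returns (picture, depth): 480x640x3 uint8, red, green, blue; 480x640 float32, mm along the optical axis (not along the pixel's ray), 0 where there is no reading.
- manip.camera_params(name): a dict with "mtx" (3x3 intrinsics, pixels), "dist_coeffs" ([k1, k2, p1, p2, k3] as OpenCV has them; the pictures are not rectified), "R" (3x3) and "t" (3): a world point X has camera coordinates R X + t. Camera axes: x right, y down, z forward; pixel columns grow to the right and rows downward; lengths in mm; the calibration is good to about 2 mm. A picture is of the moment at which its call begins: read the wrist's pose just before it. camera_params takes no time and is no camera call; for the wrist camera it gives the pose at the moment of the call.
- manip.sign_off(): hands the job in, once; it reports no verdict.
Trained networks look in the newest picture that a camera, given by its name, has taken for a name from the list of things; names that differ only in an ending like _2 or _b are one class to them, and where a whole thing is asked for, a point or a joint stands for the part that bears it (a point fixed in the world has none). Each returns a list of dicts, best first, with "confidence" (0 to 1); they miss things now and then, are a little off and sometimes report something else, mostly with a low value. They report only what shows in the picture. A call takes as long as a camera call. They do not tell look-alikes from the thing itself.
- manip.cut_out(camera, query): "region" (480x640 bool, what is visible of it) and "extent" ([left, top, right, bottom] in pixels, round what is visible of it).
- manip.pinpoint(camera, query): "point" ([column, row] in pixels: a listed point, or the origin of a listed thing).
The state is a dict: "t": time; "qpos": joint angles; "dq": joint speeds; "effort": joint torques, N m; "tool_pos": TCP position; "orientation": TCP orientation; "wrist_force": force on the tool from outside, world axes, zero at the start; "wrist_torque": the same for the moment, N m; "width": finger opening in mm.
Only numpy, scipy, OpenCV 4.12 (cv2) and the standard library are available. Lean on these libraries where they do the work, as an engineer would, in place of code of your own. Each camera call takes 0.05 s, during which the arm holds its last target. There are 200 camera calls.

## Working session

There is one attempt and no reset: what is moved stays moved. The work goes in short steps, Python scripts to look and compute and a shell command to move; the robot and the scene stay as the last step left them, time stands still between calls to the robot, and variables do not carry over. Pictures are saved under pics/ and viewed, about 8 in all and at most 12, crops included, and the job is handed in when it is done.

```bash
mkdir -p pics; ls; cat > h.py <<'E'
import numpy as np, cv2
from rig import manip
from scipy.spatial.transform import Rotation as Ro
def shot(c,name=None):
    p=manip.camera_params(c); im,d=manip.camera(c)
    if name: cv2.imwrite('pics/'+name+'.png',im[:,:,::-1])
    return im,d,p
def rays(p,uv):
    uv=np.asarray(uv,float).reshape(-1,1,2)
    n=cv2.undistortPoints(uv,np.array(p['mtx']),np.array(p['dist_coeffs']))[:,0]
    return np.c_[n,np.ones(len(n))]
def world(p,uv,depth):
    X=rays(p,uv)*np.asarray(depth,float).reshape(-1,1)
    return (X-np.array(p['t']))@np.array(p['R'])
def cloud(d,p,mask=None):
    m=(d>0)
    if mask is not None: m&=mask
    v,u=np.nonzero(m); return world(p,np.c_[u,v],d[v,u]),u,v
def onz(p,uv,z):
    R=np.array(p['R']);c=-R.T@np.array(p['t']); r=rays(p,uv)@R
    return c+r*((z-c[2])/r[:,2])[:,None]
def proj(p,X):
    return cv2.projectPoints(np.asarray(X,float).reshape(-1,1,3),cv2.Rodrigues(np.array(p['R']))[0],np.array(p['t'],float),np.array(p['mtx']),np.array(p['dist_coeffs']))[0][:,0]
E
python3 - <<'E'
from h import *
s=manip.sense(); print(s, manip.finger_overhang)
for c in ('scene','side'):
    im,d,p=shot(c,c+'0'); print(c,np.round(-np.array(p['R']).T@np.array(p['t'])))
    for q in ('blue_basket','grey_basket','blue_tab','rail','stand','dock','lever_bar','stopper1'):
        for r in manip.pinpoint(c,q)[:3]:
            u,v=r['point']; dd=d[int(min(max(v,0),479)),int(min(max(u,0),639))]
            print(q,round(r['confidence'],2),np.round(r['point']),np.round(world(p,[[u,v]],[dd])[0]) )
E
```

```text
pics
{'t': 0.0, 'qpos': array([-1.42581065,  0.57652344,  0.02480868,  1.43791282, -0.01499343,
        1.12896802, -0.05650418]), 'dq': array([-0.00014039,  0.00091884, -0.00081165,  0.00070366,  0.00033274,
       -0.00092292, -0.00110644]), 'effort': array([-4.02906462e-04, -7.65752792e+01,  2.25021936e+00, -2.85951519e+01,
        1.53090834e-02,  1.28825687e-02, -3.70595978e-05]), 'tool_pos': array([152.96413361, 656.99640765, 238.44596101]), 'orientation': array([ 0.17829344,  1.5634413 , -0.18084846]), 'wrist_force': array([0.72926352, 0.03887474, 1.00864702]), 'wrist_torque': array([0.01687795, 0.02711979, 0.03537691]), 'width': 85.28957055689585} 8.0
scene [1501.   61.  851.]
blue_basket 0.94 [298. 268.] [ 555. -188.  109.]
blue_basket 0.79 [193. 238.] [ 381. -548.   45.]
blue_basket 0.71 [423. 263.] [398. 119.  45.]
grey_basket 0.64 [243. 257.] [ 523. -340.  104.]
blue_tab 0.89 [287. 240.] [ 547. -214.  184.]
blue_tab 0.67 [181. 212.] [ 385. -566.  135.]
blue_tab 0.65 [450. 223.] [340. 181. 141.]
rail 0.66 [262. 297.] [ 550. -292.   -2.]
stand 0.92 [442. 318.] [565. 174.   
[... 404 characters left out ...]
   58.]
blue_basket 0.83 [395. 177.] [ 327. -516.   39.]
blue_basket 0.8 [393. 368.] [340. 198. 102.]
grey_basket 0.55 [348. 200.] [ 459. -286.  117.]
blue_tab 0.98 [316. 198.] [ 536. -199.  186.]
blue_tab 0.93 [406. 355.] [319. 187. 131.]
blue_tab 0.58 [378. 142.] [ 387. -604.  102.]
rail 0.65 [312. 224.] [ 542. -179.  115.]
stand 0.86 [282. 377.] [540. 278. 162.]
stand 0.55 [314. 225.] [ 540. -190.  105.]
stand 0.33 [287. 348.] [538. 231. 182.]
dock 0.8 [290. 349.] [533. 227. 175.]
dock 0.68 [264. 345.] [580. 225. 173.]
lever_bar 0.75 [349. 342.] [429. 255. 254.]
stopper1 0.75 [289. 346.] [534. 229. 186.]
stopper1 0.67 [275. 392.] [543. 319. 186.]
stopper1 0.64 [284. 370.] [536. 273. 180.]
```

View pics/scene0.png

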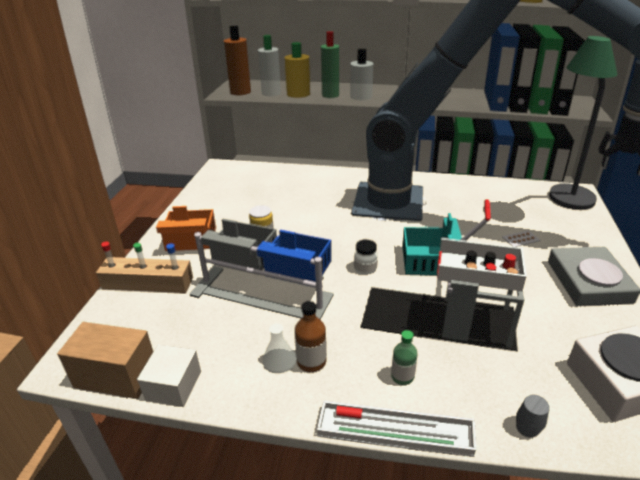

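View pics/side0.png

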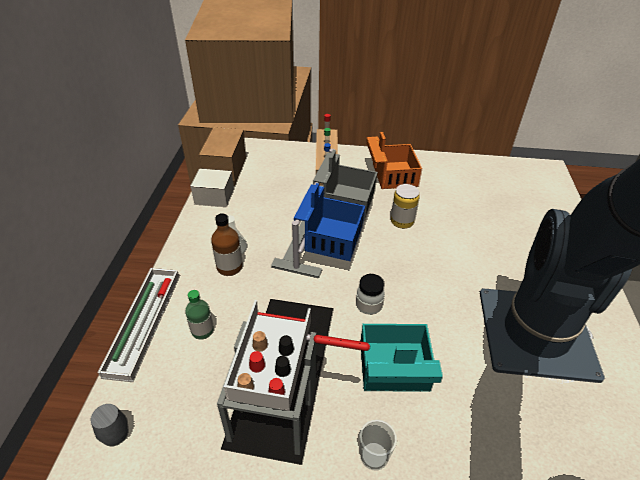

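The blue basket is at scene (295,255) / side (335,225). Its look-alikes are grey at scene (240,242), orange at (188,228) and teal at (432,245). The stand pours toward world -y and the lever points toward the robot.

```bash
cat > m.py <<'E'
from h import *
def clouds():
    out=[]
    for c in ('scene','side'):
        im,d,p=shot(c); X,u,v=cloud(d,p); hsv=cv2.cvtColor(im,cv2.COLOR_RGB2HSV)[v,u].astype(int)
        out.append((c,X,hsv,im,p))
    return out
def rect(P):
    (c,s,a)=cv2.minAreaRect(P[:,:2].astype(np.float32)); return np.round(c,1),np.round(s,1),round(a,2)
def blueish(h): return (h[:,0]>108)&(h[:,0]<125)&(h[:,1]>150)
def black(h): return h[:,2]<45
if __name__=='__main__':
    for c,X,h,im,p in clouds():
        print(c)
        x,y,z=X.T
        nb=(abs(x-560)<120)&(abs(y+200)<130)
        B=X[nb&blueish(h)&(z>40)]; print('blue',len(B),np.round(B.min(0)),np.round(B.max(0)))
        for lo,hi in ((100,135),(150,166),(168,215)):
            b=B[(B[:,2]>lo)&(B[:,2]<hi)]
            if len(b)>10: print(lo,hi,len(b),rect(b),b.mean(0).round(1))
        bar=X[(abs(x-560)<120)&(y>-470)&(y<-80)&~blueish(h)&(z>140)&(z<165)&(h[:,1]<60)]; print('bar',len(bar),rect(bar))
        base=(abs(x-560)<150)&(y>-20)&(y<450)
        P=X[base&black(h)&(abs(z-4)<4)]; print('pad',len(P),rect(P))
        T=X[base&(abs(z-199)<5)&(x>470)&(y>120)]; print('rim',len(T),rect(T),T[:,2].mean())
        red=((h[:,0]<5)|(h[:,0]>175))&(h[:,1]>170)
        L=X[red&(x<475)&(x>300)&(z>200)&(y>150)&(y<350)]; print('lever',len(L),rect(L),L[:,2].max(),L.mean(0))
        E=X[red&(x>480)&(x<640)&(z<168)&(z>140)&(y>150)&(y<230)]; 
        if len(E)>5: print('bead',len(E),rect(E),E.mean(0))
    im,d,p=shot('scene'); cv2.imwrite('pics/crop1.png',cv2.resize(im[190:350,180:540,::-1],None,fx=2.2,fy=2.2,interpolation=cv2.INTER_CUBIC))
E
python3 m.py
```

```text
scene
blue 1650 [ 440. -298.   65.] [ 589. -128.  210.]
100 135 359 (array([ 489.6, -214.1]), array([161., 122.]), 80.41) [ 510.4 -195.8  112.3]
150 166 634 (array([ 557.3, -217.2]), array([141.3,  41.3]), 78.59) [ 561.1 -214.9  159.2]
168 215 170 (array([ 547.2, -214.2]), array([41.1, 14.6]), 89.42) [ 546.3 -213.   188.8]
bar 919 (array([ 542.8, -293.4]), array([346.4,  42.5]), 80.41)
pad 4276 (array([563.7, 165.9]), array([363.6, 155.5]), 86.53)
rim 743 (array([553.8, 240.2]), array([185.4, 143.5]), 85.01) 198.95503700310422
lever 62 (array([442.3, 252.2]), array([ 9.8, 64.6]), 84.69) 258.2877753761672 [442.09890777 252.1046007  255.4065815 ]
side
blue 2160 [ 440. -296.   52.] [ 583. -120.  207.]
100 135 496 (array([ 483.4, -210.2]), array([161.6, 117.7]), 78.37) [ 498.2 -194.8  115.8]
150 166 387 (array([ 554.4, -214.1]), array([141.4,  37.2]), 79.85) [ 558.1 -201.5  158.4]
168 215 81 (array([ 539.9, -210.2]), array([38.3,  8.7]), 77.56) [ 539.8 -207.5  193.5]
bar 489 (array([ 541.4, -288.4]), array([342.7,  37.7]), 79.05)
pad 4645 (array([560.9, 167.4]), array([371.1, 155.6]), 85.95)
rim 784 (array([565.8, 239.5]), array([186.3, 109.2]), 86.27) 198.52817093108493
lever 360 (array([435.7, 255.7]), array([13.9, 78.5]), 86.45) 258.28855354953305 [436.18201981 256.79760688 252.23546111]
bead 44 (array([558.9, 152.2]), array([ 4.5, 82.2]), 89.85) [541.36579414 151.76196786 163.74388299]
```

View pics/crop1.png

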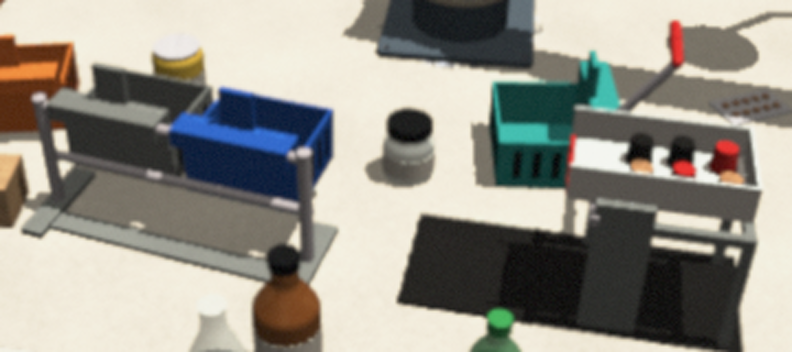

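```bash
cat > g.py <<'E'
import sys,json
from h import *
def down(a):
    a=np.radians(a);c,s=np.cos(a),np.sin(a); return np.array([[0,c,s],[0,s,-c],[-1,0,0.]])
def plan(*tg):
    s=manip.sense(); R0=Ro.from_rotvec(s['orientation']).as_matrix(); p0=s['tool_pos']
    y=R0[:,1]; print('t',round(s['t'],2),'pos',p0.round(1),'yaw',np.degrees(np.arctan2(y[1],y[0])).round(2),'down',R0[2,0].round(4),'w',round(s['width'],1),'F',s['wrist_force'].round(1),'j',s['qpos'].round(2))
    for x in tg:
        d=R0.T@(np.array(x[:3])-p0); w=np.degrees(Ro.from_matrix(R0.T@down(x[3])).as_rotvec())
        print(x,'d',d.round(1),'w',w.round(2))
if __name__=='__main__': plan(*json.loads(sys.argv[1]))
E
python3 g.py '[[153,657,340,-13],[500,400,340,-13],[560,0,340,-10],[543,-213,250,-10],[543,-213,250,170]]'
```

```text
t 1.05 pos [153.1 657.4 239.3] yaw 76.89 down -1.0 w 85.3 F [-0.2 -0.8  0.2] j [-1.43  0.58  0.02  1.44 -0.02  1.13 -0.06]
[153, 657, 340, -13] d [-100.7   -0.4    0. ] w [89.89  0.    0.  ]
[500, 400, 340, -13] d [-100.7 -172.   396.3] w [89.89  0.    0.  ]
[560, 0, 340, -10] d [-100.7 -548.   545.4] w [86.89  0.    0.  ]
[543, -213, 250, -10] d [ -10.7 -759.3  577.2] w [86.89  0.    0.  ]
[543, -213, 250, 170] d [ -10.7 -759.3  577.2] w [-93.11  -0.     0.  ]
```

```bash
python3 -m handwheel '[{"claw":1,"dx":-50,"dy":0,"dz":30,"wx":0},{"claw":1,"dx":-100,"dy":-10,"dz":70,"wx":8},{"claw":1,"dx":-105,"dy":-30,"dz":125,"wx":17},{"claw":1,"dx":-105,"dy":-55,"dz":175,"wx":26},{"claw":1,"dx":-105,"dy":-80,"dz":230,"wx":35},{"claw":1,"dx":-105,"dy":-110,"dz":280,"wx":44},{"claw":1,"dx":-105,"dy":-140,"dz":330,"wx":53},{"claw":1,"dx":-105,"dy":-172,"dz":380,"wx":61},{"claw":1,"dx":-105,"dy":-215,"dz":420,"wx":69},{"claw":1,"dx":-105,"dy":-260,"dz":455,"wx":77},{"claw":1,"dx":-105,"dy":-310,"dz":485,"wx":85},{"claw":1,"dx":-105,"dy":-365,"dz":505,"wx":87}]' 60; python3 g.py '[[560,0,340,-10],[540,-150,330,-10],[543,-213,300,-10],[543,-213,260,-10]]'
```

```text
t 1.05 pos [153.1 657.4 239.3] yaw 76.89 down -1.0 w 85.3 F [-0.2 -0.8  0.2] j [-1.43  0.58  0.02  1.44 -0.02  1.13 -0.06]
[560, 0, 340, -10] d [-100.7 -548.   545.4] w [86.89  0.    0.  ]
[540, -150, 330, -10] d [ -90.7 -698.6  560. ] w [86.89  0.    0.  ]
[543, -213, 300, -10] d [ -60.7 -759.3  577.2] w [86.89  0.    0.  ]
[543, -213, 260, -10] d [ -20.7 -759.3  577.2] w [86.89  0.    0.  ]invalid input
```

```bash
python3 -m handwheel '[{"claw":1,"dx":-50,"dy":0,"dz":30,"wx":0,"wy":0,"wz":0},{"claw":1,"dx":-100,"dy":-10,"dz":70,"wx":8,"wy":0,"wz":0},{"claw":1,"dx":-105,"dy":-30,"dz":125,"wx":17,"wy":0,"wz":0},{"claw":1,"dx":-105,"dy":-55,"dz":175,"wx":26,"wy":0,"wz":0},{"claw":1,"dx":-105,"dy":-80,"dz":230,"wx":35,"wy":0,"wz":0},{"claw":1,"dx":-105,"dy":-110,"dz":280,"wx":44,"wy":0,"wz":0},{"claw":1,"dx":-105,"dy":-140,"dz":330,"wx":53,"wy":0,"wz":0},{"claw":1,"dx":-105,"dy":-172,"dz":380,"wx":61,"wy":0,"wz":0},{"claw":1,"dx":-105,"dy":-215,"dz":420,"wx":69,"wy":0,"wz":0},{"claw":1,"dx":-105,"dy":-260,"dz":455,"wx":77,"wy":0,"wz":0},{"claw":1,"dx":-105,"dy":-310,"dz":485,"wx":85,"wy":0,"wz":0},{"claw":1,"dx":-105,"dy":-365,"dz":505,"wx":87,"wy":0,"wz":0}]' 60; python3 g.py '[[560,0,340,-10],[540,-150,330,-10],[543,-213,300,-10],[543,-213,260,-10]]'
```

```text
t: 2.55
tool_pos: [562.8, 185.6, 344.1]
orientation: [1.34, 1.118, -1.34]
wrist_force: [1.1, 0.2, -0.1]
width: 85.3
t 2.55 pos [562.8 185.6 344.1] yaw -10.27 down -1.0 w 85.3 F [ 1.1  0.2 -0.1] j [-0.72  0.41  0.5   1.5  -0.2   1.28 -0.37]
[560, 0, 340, -10] d [  4.2  30.3 183.1] w [-0.27  0.02 -0.03]
[540, -150, 330, -10] d [ 14.2  37.4 334.3] w [-0.27  0.02 -0.03]
[543, -213, 300, -10] d [ 44.3  51.6 395.7] w [-0.27  0.02 -0.03]
[543, -213, 260, -10] d [ 84.3  51.5 395.7] w [-0.27  0.02 -0.03]
```

```bash
python3 -m handwheel '[{"claw":1,"dx":0,"dy":10,"dz":60,"wx":0,"wy":0,"wz":0},{"claw":1,"dx":0,"dy":20,"dz":120,"wx":0,"wy":0,"wz":0},{"claw":1,"dx":4,"dy":30,"dz":180,"wx":0,"wy":0,"wz":0},{"claw":1,"dx":10,"dy":34,"dz":240,"wx":0,"wy":0,"wz":0},{"claw":1,"dx":14,"dy":38,"dz":300,"wx":0,"wy":0,"wz":0},{"claw":1,"dx":25,"dy":45,"dz":350,"wx":0,"wy":0,"wz":0},{"claw":1,"dx":50,"dy":51,"dz":395,"wx":0,"wy":0,"wz":0},{"claw":1,"dx":74,"dy":51.5,"dz":395.7,"wx":0,"wy":0,"wz":0},{"claw":1,"dx":74,"dy":51.5,"dz":395.7,"wx":0,"wy":0,"wz":0}]' 60; cat > w.py <<'E'
from m import *; from g import plan
im,d,p=shot('wrist','wrist1'); X,u,v=cloud(d,p); h=cv2.cvtColor(im,cv2.COLOR_RGB2HSV)[v,u].astype(int)
B=X[blueish(h)&(X[:,2]>40)]
print('cam',(-np.array(p['R']).T@np.array(p['t'])).round())
for lo,hi in ((110,135),(150,166),(175,215)):
    b=B[(B[:,2]>lo)&(B[:,2]<hi)]
    if len(b)>10: print(lo,hi,len(b),rect(b),b.mean(0).round(1),b[:,2].max())
print(manip.pinpoint('wrist','blue_tab')[:1])
plan([543,-213,175,-10])
E
python3 w.py
```

```text
t: 3.68
tool_pos: [542.5, -211.0, 268.9]
orientation: [1.338, 1.123, -1.341]
wrist_force: [0.5, -0.1, 0.8]
width: 85.5
cam [ 556. -146.  404.]
110 135 3778 (array([ 482.8, -204.3]), array([140.5, 110.1]), 79.84) [ 464.7 -201.4  122.2] 127.61699708942682
150 166 10756 (array([ 610.6, -170. ]), array([273.7, 114.6]), 40.54) [ 559.  -210.9  160.1] 165.95785663479188
175 215 1234 (array([ 541.7, -214.7]), array([40.9,  8.1]), 79.8) [ 542.  -212.1  204.5] 208.22769578175203
[{'point': [320.7, 251.5], 'confidence': 0.79}]
t 3.77 pos [ 543.8 -210.7  271. ] yaw -10.06 down -1.0 w 85.7 F [0.3 0.6 0.6] j [-0.06  0.46  0.54  1.65 -0.26  1.1   0.38]
[543, -213, 175, -10] d [96.  -0.4  2.4] w [-0.06 -0.01 -0.02]
```

View pics/wrist1.png

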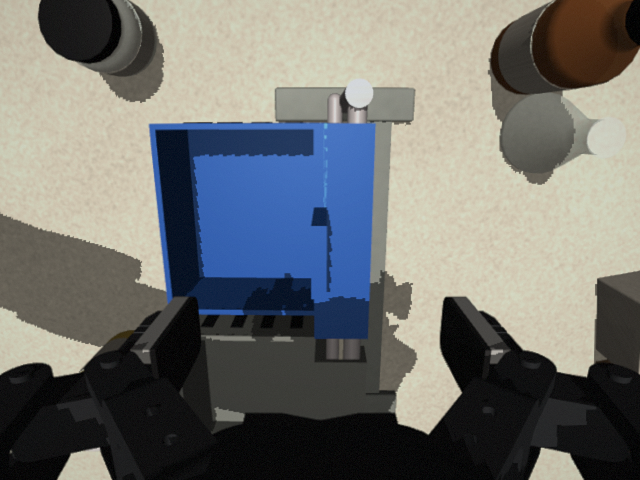

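```bash
python3 -m handwheel '[{"claw":1,"dx":30,"dy":-1,"dz":3.2,"wx":0,"wy":0,"wz":0},{"claw":1,"dx":60,"dy":-1,"dz":3.2,"wx":0,"wy":0,"wz":0},{"claw":1,"dx":80,"dy":-1,"dz":3.2,"wx":0,"wy":0,"wz":0},{"claw":1,"dx":95,"dy":-1,"dz":3.2,"wx":0,"wy":0,"wz":0},{"claw":0.4,"dx":95,"dy":-1,"dz":3.2,"wx":0,"wy":0,"wz":0},{"claw":0.2,"dx":95,"dy":-1,"dz":3.2,"wx":0,"wy":0,"wz":0},{"claw":0,"dx":95,"dy":-1,"dz":3.2,"wx":0,"wy":0,"wz":0},{"claw":0,"dx":95,"dy":-1,"dz":3.2,"wx":0,"wy":0,"wz":0},{"claw":0,"dx":95,"dy":-1,"dz":3.2,"wx":0,"wy":0,"wz":0},{"claw":0,"dx":95,"dy":-1,"dz":3.2,"wx":0,"wy":0,"wz":0}]' 60; python3 g.py '[[542,-213,345,-10]]'
```

```text
t: 5.03
tool_pos: [542.1, -214.3, 175.9]
orientation: [1.339, 1.12, -1.337]
wrist_force: [-0.9, 1.2, 6.4]
width: 7.4
t 5.03 pos [ 542.1 -214.3  175.9] yaw -10.12 down -1.0 w 7.4 F [-0.9  1.2  6.4] j [-0.02  0.55  0.5   1.78 -0.33  0.89  0.45]
[542, -213, 345, -10] d [-169.1   -0.2   -1.3] w [-0.12 -0.   -0.06]
```

```bash
python3 -m handwheel '[{"claw":0,"dx":-8,"dy":0,"dz":0,"wx":0,"wy":0,"wz":0},{"claw":0,"dx":-20,"dy":0,"dz":0,"wx":0,"wy":0,"wz":0},{"claw":0,"dx":-36,"dy":0,"dz":0,"wx":0,"wy":0,"wz":0},{"claw":0,"dx":-56,"dy":0,"dz":0,"wx":0,"wy":0,"wz":0},{"claw":0,"dx":-78,"dy":0,"dz":0,"wx":0,"wy":0,"wz":0},{"claw":0,"dx":-100,"dy":0,"dz":0,"wx":0,"wy":0,"wz":0},{"claw":0,"dx":-122,"dy":0,"dz":0,"wx":0,"wy":0,"wz":0},{"claw":0,"dx":-142,"dy":0,"dz":0,"wx":0,"wy":0,"wz":0},{"claw":0,"dx":-158,"dy":0,"dz":0,"wx":0,"wy":0,"wz":0},{"claw":0,"dx":-165,"dy":0,"dz":0,"wx":0,"wy":0,"wz":0},{"claw":0,"dx":-165,"dy":0,"dz":0,"wx":0,"wy":0,"wz":0}]' 60; python3 - <<'E'
from m import *; from g import plan
im,d,p=shot('side','side1')
X,u,v=cloud(d,p); h=cv2.cvtColor(im,cv2.COLOR_RGB2HSV)[v,u].astype(int)
B=X[blueish(h)&(abs(X[:,0]-520)<130)&(abs(X[:,1]+200)<130)&(X[:,2]>150)]; print(B.min(0).round(),B.max(0).round())
plan([550,-60,345,-50],[552,-10,345,-93.8],[552,-10,200,-93.8])
E
```

```text
t: 6.4
tool_pos: [541.8, -214.2, 340.5]
orientation: [1.338, 1.12, -1.338]
wrist_force: [0.9, -0.5, -1.3]
width: 7.2
[ 416. -281.  218.] [ 591. -121.  587.]
t 6.45 pos [ 541.7 -214.1  340. ] yaw -10.11 down -1.0 w 7.3 F [-0.1  0.3 -1.9] j [-0.07  0.41  0.57  1.54 -0.23  1.26  0.35]
[550, -60, 345, -50] d [  -5.   -18.8 -153.1] w [3.989e+01 1.000e-02 3.000e-02]
[552, -10, 345, -93.8] d [  -5.   -25.6 -202.7] w [8.369e+01 2.000e-02 3.000e-02]
[552, -10, 200, -93.8] d [ 140.   -25.6 -202.7] w [8.369e+01 2.000e-02 3.000e-02]
```

View pics/side1.png

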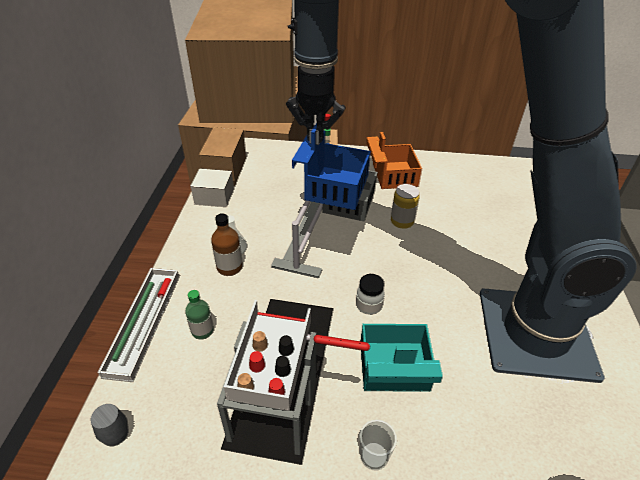

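```bash
python3 -m handwheel '[{"claw":0,"dx":-8,"dy":0,"dz":-10,"wx":2,"wy":0,"wz":0},{"claw":0,"dx":-8,"dy":-2,"dz":-25,"wx":8,"wy":0,"wz":0},{"claw":0,"dx":-8,"dy":-4,"dz":-45,"wx":16,"wy":0,"wz":0},{"claw":0,"dx":-8,"dy":-7,"dz":-67,"wx":24,"wy":0,"wz":0},{"claw":0,"dx":-8,"dy":-10,"dz":-90,"wx":33,"wy":0,"wz":0},{"claw":0,"dx":-8,"dy":-14,"dz":-113,"wx":42,"wy":0,"wz":0},{"claw":0,"dx":-8,"dy":-17,"dz":-136,"wx":51,"wy":0,"wz":0},{"claw":0,"dx":-8,"dy":-20,"dz":-158,"wx":60,"wy":0,"wz":0},{"claw":0,"dx":-8,"dy":-23,"dz":-178,"wx":69,"wy":0,"wz":0},{"claw":0,"dx":-8,"dy":-25,"dz":-192,"wx":77,"wy":0,"wz":0},{"claw":0,"dx":-8,"dy":-26,"dz":-200,"wx":82,"wy":0,"wz":0},{"claw":0,"dx":-8,"dy":-26,"dz":-203,"wx":83.7,"wy":0,"wz":0}]' 60; python3 - <<'E'
from m import *; from g import plan
for c,X,h,im,p in clouds():
    x,y,z=X.T
    for q in ('jar','green_bottle'):
        r=manip.cut_out(c,q)[:1]
        for k in r:
            vv,uu=np.nonzero(k['region']); print(c,q,round(k['confidence'],2),k['extent'],onz(p,[[uu.mean(),vv.mean()]],45)[0].round())
    B=X[blueish(h)&(abs(x-550)<150)&(abs(y-30)<150)&(z>190)&(z<400)]
    for lo,hi in ((270,300),(310,332),(345,380)):
        b=B[(B[:,2]>lo)&(B[:,2]<hi)]
        if len(b)>10: print(c,lo,hi,len(b),rect(b))
plan([551,-4,150,-93.8])
E
```

```text
t: 7.95
tool_pos: [551.7, -9.0, 347.5]
orientation: [-2.186, 0.073, 2.189]
wrist_force: [-0.1, -0.6, -1.3]
width: 6.7
scene jar 0.96 [353.2, 241.2, 377.7, 275.2] [404. -39.  45.]
scene green_bottle 0.71 [392.6, 331.5, 420.5, 388.6] [754.  86.  45.]
scene 270 300 982 (array([556.9,  47.7]), array([115.7, 146.5]), 86.6)
scene 310 332 250 (array([563.1, -24. ]), array([ 36.2, 123.8]), 86.21)
scene 345 380 79 (array([553.8, -17. ]), array([21.1, 43.1]), 89.74)
side jar 0.72 [356.5, 274.7, 385.7, 316.1] [386. -31.  45.]
side green_bottle 0.69 [185.5, 290.3, 210.8, 338.3] [765.  81.  45.]
side 270 300 1504 (array([554.6,  51. ]), array([118.5, 140.8]), 86.26)
side 310 332 950 (array([550.3, -21.1]), array([ 41. , 140.3]), 85.79)
side 345 380 63 (array([550.6,  -2.6]), array([39. , 12.7]), 2.26)
t 8.25 pos [551.7 -10.4 348.3] yaw -93.8 down -1.0 w 6.9 F [ 0.1 -0.1 -1.2] j [-0.68  0.44  0.96  1.6  -0.37  1.29 -1.29]
[551, -4, 150, -93.8] d [198.3  -6.3   1.2] w [-0.  0. -0.]
```

```bash
python3 -m handwheel '[{"claw":0,"dx":15,"dy":0,"dz":1,"wx":0,"wy":0,"wz":0},{"claw":0,"dx":40,"dy":0,"dz":1,"wx":0,"wy":0,"wz":0},{"claw":0,"dx":70,"dy":0,"dz":1,"wx":0,"wy":0,"wz":0},{"claw":0,"dx":100,"dy":0,"dz":1,"wx":0,"wy":0,"wz":0},{"claw":0,"dx":130,"dy":0,"dz":1,"wx":0,"wy":0,"wz":0},{"claw":0,"dx":155,"dy":0,"dz":1,"wx":0,"wy":0,"wz":0},{"claw":0,"dx":175,"dy":0,"dz":1,"wx":0,"wy":0,"wz":0},{"claw":0,"dx":190,"dy":0,"dz":1,"wx":0,"wy":0,"wz":0},{"claw":0,"dx":200,"dy":0,"dz":1,"wx":0,"wy":0,"wz":0},{"claw":0,"dx":206,"dy":0,"dz":1,"wx":0,"wy":0,"wz":0},{"claw":0,"dx":210,"dy":0,"dz":1,"wx":0,"wy":0,"wz":0}]' 60; cat > c.py <<'E'
from m import *; from g import plan
import sys
for c,X,h,im,p in clouds():
    x,y,z=X.T
    B=X[blueish(h)&(abs(x-550)<150)&(abs(y-30)<180)]; z0=float(sys.argv[1])
    for n,lo,hi in (('wall',50,75),('lip',98,109),('tab',115,153)):
        b=B[(B[:,2]>lo+z0)&(B[:,2]<hi+z0)]
        if len(b)>10: print(c,n,len(b),rect(b),b[:,:2].min(0).round(1),b[:,:2].max(0).round(1))
    base=(abs(x-560)<150)&(y>-60)&(y<450)
    P=X[base&black(h)&(abs(z-4)<4)]; print('pad',len(P),rect(P))
    T=X[base&(abs(z-199)<5)&(x>470)&(y>120)]; print('rim',len(T),rect(T))
    U=X[base&(y<182)&(y>165)&(h[:,1]<60)&(h[:,2]<150)&(z>20)&(z<140)]
    for q in (U[U[:,0]<540],U[U[:,0]>580]):
        if len(q): print('upr',len(q),q.min(0).round(),q.max(0).round())
    if len(sys.argv)>2: cv2.imwrite('pics/%s_%s.png'%(c,sys.argv[2]),im[:,:,::-1])
plan()
E
python3 c.py 16
```

```text
t: 9.62
tool_pos: [551.1, -9.8, 138.3]
orientation: [-2.188, 0.073, 2.187]
wrist_force: [-1.0, 1.1, -1.4]
width: 7.3
scene wall 627 (array([518. ,  44.4]), array([230.5, 126.1]), 1.93) [404.8 -22.4] [631.6 107.2]
scene lip 216 (array([555.6, -23.5]), array([ 34.3, 133.6]), 87.9) [488.2 -42.7] [622.8  -6.3]
scene tab 61 (array([553.1, -17.2]), array([41.8, 19.2]), 0.37) [532.2 -26.8] [574.   -7.5]
pad 2883 (array([564.7, 165.1]), array([365.1, 154.2]), 86.4)
rim 757 (array([553.6, 240.1]), array([184.7, 143.8]), 85.57)
upr 5 [500. 180.  20.] [504. 182.  32.]
upr 218 [628. 170.  20.] [638. 182. 140.]
side wall 536 (array([554. ,  49.9]), array([118.1, 141.1]), 85.97) [481.  -13.1] [624.9 112.5]
side lip 556 (array([549.1, -21.6]), array([ 40.4, 140.3]), 86.68) [478.7 -44.3] [619.    1.7]
side tab 45 (array([549.4,  -6.7]), array([38.5, 11.3]), 1.27) [530.1 -12.6] [568.7  -1.3]
pad 3624 (array([561.6, 166.9]), array([371.9, 154.6]), 86.2)
rim 777 (array([566. , 239.5]), array([186.6, 109. ]), 86.1)
t 9.72 pos [550.9  -9.7 138.3] yaw -93.81 down -1.0 w 7.4 F [ 0.3 -0.7 -1.5] j [-0.55  0.64  0.78  1.91 -0.59  0.84 -1.09]
```

```bash
python3 -m handwheel '[{"claw":0,"dx":4,"dy":0,"dz":0,"wx":0,"wy":0,"wz":0},{"claw":0,"dx":8,"dy":0,"dz":0,"wx":0,"wy":0,"wz":0},{"claw":0,"dx":10.5,"dy":0,"dz":0,"wx":0,"wy":0,"wz":0},{"claw":0,"dx":12,"dy":0,"dz":0,"wx":0,"wy":0,"wz":0},{"claw":0,"dx":12,"dy":0,"dz":0,"wx":0,"wy":0,"wz":0}]' 60; python3 g.py '[]'
```

```text
t: 10.35
tool_pos: [550.8, -9.7, 126.2]
orientation: [-2.187, 0.073, 2.188]
wrist_force: [0.7, -0.0, -2.0]
width: 7.1
t 10.35 pos [550.8  -9.7 126.2] yaw -93.81 down -1.0 w 7.1 F [ 0.7 -0.  -2. ] j [-0.54  0.65  0.76  1.92 -0.61  0.82 -1.08]
```

```bash
python3 -m handwheel '[{"claw":0,"dx":0.7,"dy":0,"dz":0,"wx":0,"wy":0,"wz":0},{"claw":0,"dx":0.7,"dy":0,"dz":0,"wx":0,"wy":0,"wz":0}]' 60;  python3 -m handwheel '[{"claw":0,"dx":0.7,"dy":0,"dz":0,"wx":0,"wy":0,"wz":0},{"claw":0,"dx":0.7,"dy":0,"dz":0,"wx":0,"wy":0,"wz":0}]' 60
```

```text
t: 10.6
tool_pos: [550.9, -9.7, 125.6]
orientation: [-2.188, 0.073, 2.188]
wrist_force: [0.7, -0.5, -1.6]
width: 7.3
t: 10.85
tool_pos: [550.8, -9.7, 124.9]
orientation: [-2.188, 0.073, 2.188]
wrist_force: [1.2, 0.1, -2.2]
width: 7.2
```

```bash
for i in 1 2; do python3 -m handwheel '[{"claw":0,"dx":0.8,"dy":0,"dz":0,"wx":0,"wy":0,"wz":0},{"claw":0,"dx":0.8,"dy":0,"dz":0,"wx":0,"wy":0,"wz":0}]' 60|sed -n '2p;4p'; done
```

```text
tool_pos: [550.9, -9.8, 124.1]
wrist_force: [-0.5, -0.5, -0.8]
tool_pos: [550.9, -9.8, 124.0]
wrist_force: [-3.2, 0.6, 9.3]
```

```bash
python3 -m handwheel '[{"claw":0,"dx":-0.6,"dy":-2,"dz":0,"wx":0,"wy":0,"wz":0},{"claw":0,"dx":-0.6,"dy":-9,"dz":0,"wx":0,"wy":0,"wz":0},{"claw":0,"dx":-0.6,"dy":-18,"dz":0,"wx":0,"wy":0,"wz":0},{"claw":0,"dx":-0.6,"dy":-28,"dz":0,"wx":0,"wy":0,"wz":0},{"claw":0,"dx":-0.6,"dy":-38,"dz":0,"wx":0,"wy":0,"wz":0},{"claw":0,"dx":-0.6,"dy":-48,"dz":0,"wx":0,"wy":0,"wz":0},{"claw":0,"dx":-0.6,"dy":-57,"dz":0,"wx":0,"wy":0,"wz":0},{"claw":0,"dx":-0.6,"dy":-62,"dz":0,"wx":0,"wy":0,"wz":0},{"claw":0,"dx":-0.6,"dy":-65,"dz":0,"wx":0,"wy":0,"wz":0},{"claw":0,"dx":-0.6,"dy":-65,"dz":0,"wx":0,"wy":0,"wz":0}]' 60; python3 c.py 4 dock1
```

```text
t: 12.6
tool_pos: [555.4, 56.0, 124.1]
orientation: [-2.188, 0.072, 2.187]
wrist_force: [0.0, -2.3, 4.6]
width: 7.7
scene wall 561 (array([541. ,  57.2]), array([268.9, 168.8]), 68.8) [413.7 -37.6] [636.2 169.9]
scene lip 323 (array([560.4,  41.7]), array([ 36.2, 132.7]), 85.96) [493.1  19.3] [626.6  59.2]
scene tab 64 (array([560.9,  56.5]), array([25.9, 29.8]), 43.07) [542.3  37.8] [579.   71.9]
pad 2413 (array([565.2, 164.8]), array([364.7, 153.2]), 86.41)
rim 755 (array([551.6, 240. ]), array([184.6, 149.5]), 85.72)
upr 15 [500. 172.  20.] [536. 182.  78.]
upr 217 [624. 170.  21.] [638. 182. 140.]
side wall 372 (array([487.4,  80.2]), array([236. , 158.4]), 24.79) [409.7 -41.1] [624.4 175.8]
side lip 595 (array([553.8,  44.2]), array([ 39.6, 139.9]), 87.14) [483.4  21.4] [624.1  66.3]
side tab 55 (array([525.2, 114.6]), array([ 34.8, 143.5]), 27.42) [507.6  56.1] [573.7 186.3]
pad 3495 (array([561.3, 167.8]), array([369.9, 154.2]), 86.03)
rim 781 (array([566.1, 239.3]), array([186.9, 109.1]), 86.1)
upr 25 [514. 172.  20.] [524. 178.  72.]
t 12.7 pos [555.4  56.  124. ] yaw -93.77 down -1.0 w 6.9 F [ 0.6 -1.1  4.9] j [-0.66  0.67  0.77  1.91 -0.63  0.83 -1.19]
```

View pics/side_dock1.png

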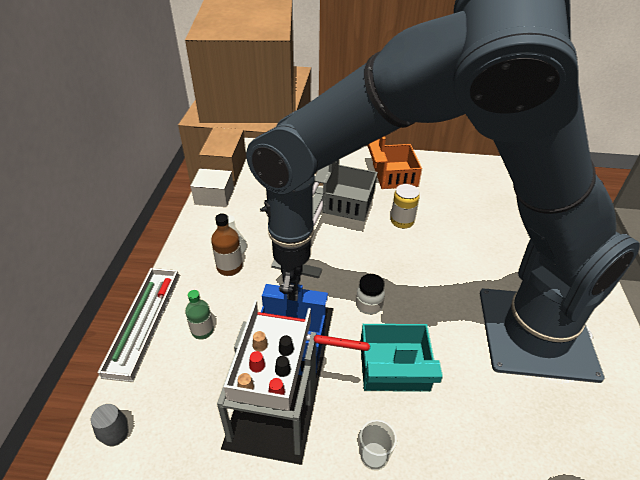

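```bash
for i in 1 2 3 4; do python3 -m handwheel '[{"claw":0,"dx":0,"dy":-1.5,"dz":0,"wx":0,"wy":0,"wz":0},{"claw":0,"dx":0,"dy":-1.5,"dz":0,"wx":0,"wy":0,"wz":0}]' 60|sed -n '2p;4p'; done
```

```text
tool_pos: [555.4, 57.1, 124.0]
wrist_force: [-0.0, -4.0, 5.2]
tool_pos: [555.5, 58.6, 124.0]
wrist_force: [-0.7, -4.0, 4.8]
tool_pos: [555.6, 60.1, 124.0]
wrist_force: [-0.5, -3.8, 5.5]
tool_pos: [555.6, 60.2, 124.1]
wrist_force: [-0.6, -8.6, 5.6]
```

```bash
python3 -m handwheel '[{"claw":0,"dx":0,"dy":-1,"dz":0,"wx":0,"wy":0,"wz":0},{"claw":0,"dx":0,"dy":-1,"dz":0,"wx":0,"wy":0,"wz":0}]' 60|sed -n '2,4p';python3 -m handwheel '[{"claw":0,"dx":0,"dy":1.8,"dz":0,"wx":0,"wy":0,"wz":0},{"claw":0,"dx":0,"dy":1.8,"dz":0,"wx":0,"wy":0,"wz":0}]' 20|sed -n '2,4p'; python3 c.py 4 
```

```text
tool_pos: [555.6, 60.3, 124.2]
orientation: [-2.189, 0.077, 2.188]
wrist_force: [-1.5, -10.3, 6.6]
tool_pos: [555.6, 60.2, 124.0]
orientation: [-2.188, 0.074, 2.187]
wrist_force: [-0.5, -5.5, 5.4]
scene wall 561 (array([561. , 116.1]), array([118.8, 144.9]), 85.53) [487.6  51.4] [636.8 174.7]
scene lip 318 (array([562.6,  46.5]), array([ 35.8, 128.9]), 84.74) [497.2  23.4] [627.6  63.7]
scene tab 64 (array([561.4,  60.9]), array([27.4, 28.7]), 42.15) [544.   42.2] [578.8  76.5]
pad 2418 (array([564.7, 165.3]), array([364.7, 153.2]), 86.18)
rim 749 (array([550.2, 226.5]), array([209.6, 150.1]), 87.01)
upr 1 [495. 172.  65.] [495. 172.  65.]
upr 194 [628. 170.  20.] [638. 182. 139.]
side wall 322 (array([557.8, 119.6]), array([115.9, 140.5]), 86.5) [485.3  58.6] [624.5 180.2]
side lip 574 (array([553.8,  47.9]), array([ 38.7, 140.3]), 86.4) [483.6  25.3] [624.7  71.1]
side tab 55 (array([525. , 116.2]), array([ 34.9, 140.3]), 27.88) [507.6  57.8] [573.2 186.4]
pad 3485 (array([561.3, 167.5]), array([370.8, 154.3]), 86.15)
rim 794 (array([565. , 226.2]), array([213.2, 108.9]), 86.11)
upr 24 [515. 178.  20.] [524. 181.  57.]
t 14.3 pos [555.6  60.2 124. ] yaw -93.83 down -1.0 w 7.1 F [-0.5 -5.7  5.9] j [-0.67  0.67  0.77  1.91 -0.63  0.83 -1.19]
```

```bash
python3 -m handwheel '[{"claw":0.3,"dx":0,"dy":0,"dz":0,"wx":0,"wy":0,"wz":0},{"claw":0.5,"dx":0,"dy":0,"dz":0,"wx":0,"wy":0,"wz":0},{"claw":0.5,"dx":0,"dy":0,"dz":0,"wx":0,"wy":0,"wz":0},{"claw":0.5,"dx":-10,"dy":0,"dz":0,"wx":0,"wy":0,"wz":0},{"claw":0.5,"dx":-40,"dy":0,"dz":0,"wx":0,"wy":0,"wz":0},{"claw":0.5,"dx":-90,"dy":0,"dz":0,"wx":0,"wy":0,"wz":0},{"claw":0.5,"dx":-145,"dy":0,"dz":0,"wx":0,"wy":0,"wz":0},{"claw":0.5,"dx":-200,"dy":0,"dz":0,"wx":0,"wy":0,"wz":0},{"claw":0.5,"dx":-200,"dy":0,"dz":0,"wx":0,"wy":0,"wz":0}]' 20; python3 c.py 4 ; python3 g.py '[[447,255,325,86],[447,255,240,86]]'
```

```text
t: 15.42
tool_pos: [557.2, 59.4, 328.6]
orientation: [-2.194, 0.072, 2.179]
wrist_force: [-0.1, -0.3, -0.3]
width: 42.6
scene wall 581 (array([561.9, 114.4]), array([119.6, 144.9]), 86.85) [486.9  51.1] [636.6 174.4]
scene lip 429 (array([556.8,  47.3]), array([ 35.9, 141.5]), 84.62) [487.4  23.4] [627.   66.5]
scene tab 68 (array([560.6,  59.3]), array([ 8. , 44.5]), 86.19) [538.5  54.5] [582.8  64.4]
pad 2416 (array([564.1, 166.1]), array([363.7, 153.7]), 86.27)
rim 745 (array([553.8, 240.1]), array([184.6, 143.4]), 85.5)
upr 3 [499. 169.  67.] [500. 174.  69.]
upr 198 [628. 170.  20.] [638. 182. 140.]
side wall 350 (array([493. ,  94.5]), array([235.9, 150.5]), 18.27) [404.6 -13.9] [625. 181.]
side lip 640 (array([554.2,  48.8]), array([ 40.7, 140.1]), 86.03) [484.2  24.7] [624.5  71.7]
side tab 242 (array([526.3, 113.4]), array([ 36.7, 143.9]), 28.82) [507.7  56.1] [575.1 185.3]
pad 3528 (array([560.9, 167.8]), array([369.7, 154.5]), 86.01)
rim 783 (array([565.7, 239.2]), array([187.2, 108.6]), 86.23)
upr 23 [515. 178.  21.] [524. 182.  58.]
t 15.53 pos [555.5  60.4 324.6] yaw -93.8 down -1.0 w 42.9 F [-1.  -0.2 -0.5] j [-0.79  0.47  0.96  1.63 -0.41  1.25 -1.39]
t 15.53 pos [555.5  60.4 324.6] yaw -93.8 down -1.0 w 42.9 F [-1.  -0.2 -0.5] j [-0.79  0.47  0.96  1.63 -0.41  1.25 -1.39]
[447, 255, 325, 86] d [  -0.3 -187.   121.1] w [-1.798e+02 -8.000e-02 -9.000e-02]
[447, 255, 240, 86] d [  84.7 -186.9  121.2] w [-1.798e+02 -8.000e-02 -9.000e-02]
```

```bash
python3 -m handwheel '[{"claw":0.5,"dx":-5,"dy":-15,"dz":10,"wx":-9,"wy":0,"wz":0},{"claw":0.5,"dx":-5,"dy":-30,"dz":20,"wx":-19,"wy":0,"wz":0},{"claw":0.5,"dx":-5,"dy":-45,"dz":30,"wx":-29,"wy":0,"wz":0},{"claw":0.5,"dx":-5,"dy":-60,"dz":40,"wx":-39,"wy":0,"wz":0},{"claw":0.5,"dx":-5,"dy":-75,"dz":50,"wx":-49,"wy":0,"wz":0},{"claw":0.5,"dx":-5,"dy":-90,"dz":60,"wx":-59,"wy":0,"wz":0},{"claw":0.5,"dx":-5,"dy":-105,"dz":70,"wx":-69,"wy":0,"wz":0},{"claw":0.5,"dx":-5,"dy":-120,"dz":80,"wx":-79,"wy":0,"wz":0},{"claw":0.5,"dx":-5,"dy":-135,"dz":90,"wx":-89,"wy":0,"wz":0},{"claw":0.5,"dx":-5,"dy":-150,"dz":100,"wx":-99,"wy":0,"wz":0},{"claw":0.5,"dx":-5,"dy":-165,"dz":110,"wx":-109,"wy":0,"wz":0},{"claw":0.5,"dx":-5,"dy":-187,"dz":121,"wx":-119,"wy":0,"wz":0}]' 40; python3 g.py '[[447,255,325,86.2],[447,255,240,86.2]]'
```

```text
t: 17.02
tool_pos: [446.3, 254.8, 327.8]
orientation: [0.874, 1.388, -0.878]
wrist_force: [0.9, 1.3, 0.2]
width: 42.7
t 17.02 pos [446.3 254.8 327.8] yaw 25.47 down -1.0 w 42.7 F [0.9 1.3 0.2] j [-0.92  0.28  0.42  1.72 -0.12  1.17 -0.02]
[447, 255, 325, 86.2] d [2.8 0.7 0.1] w [-6.073e+01 -4.000e-02  1.400e-01]
[447, 255, 240, 86.2] d [87.8  0.9  0. ] w [-6.073e+01 -4.000e-02  1.400e-01]
```

```bash
python3 -m handwheel '[{"claw":0.5,"dx":0,"dy":1,"dz":0,"wx":-10,"wy":0,"wz":0},{"claw":0.5,"dx":0,"dy":1,"dz":0,"wx":-20,"wy":0,"wz":0},{"claw":0.5,"dx":0,"dy":1,"dz":0,"wx":-30,"wy":0,"wz":0},{"claw":0.5,"dx":0,"dy":1,"dz":0,"wx":-40,"wy":0,"wz":0},{"claw":0.5,"dx":0,"dy":1,"dz":0,"wx":-50,"wy":0,"wz":0},{"claw":0.5,"dx":0,"dy":1,"dz":0,"wx":-60.7,"wy":0,"wz":0},{"claw":0.5,"dx":0,"dy":1,"dz":0,"wx":-60.7,"wy":0,"wz":0}]' 40; python3 - <<'E'
from m import *; from g import plan
im,d,p=shot('wrist','wrist2'); X,u,v=cloud(d,p); h=cv2.cvtColor(im,cv2.COLOR_RGB2HSV)[v,u].astype(int)
red=((h[:,0]<5)|(h[:,0]>175))&(h[:,1]>170)
L=X[red&(X[:,0]<480)&(X[:,2]>225)&(X[:,2]<275)&(abs(X[:,1]-255)<60)]; print('lever',len(L),rect(L),L.min(0).round(),L.max(0).round())
plan([447,255,240,86.2])
E
```

```text
t: 17.9
tool_pos: [447.6, 255.0, 327.9]
orientation: [0.056, 1.572, -0.058]
wrist_force: [0.3, -0.5, -0.2]
width: 42.7
lever 3540 (array([438.6, 252. ]), array([13. , 83.5]), 86.07) [397. 243. 250.] [480. 261. 257.]
t 17.95 pos [447.8 255.  328.1] yaw 85.64 down -1.0 w 42.6 F [-1.4  0.2 -0.2] j [-0.76  0.27  0.21  1.71 -0.06  1.17  0.95]
[447, 255, 240, 86.2] d [88.1 -0.  -0.6] w [-0.56 -0.09  0.06]
```

View pics/wrist2.png

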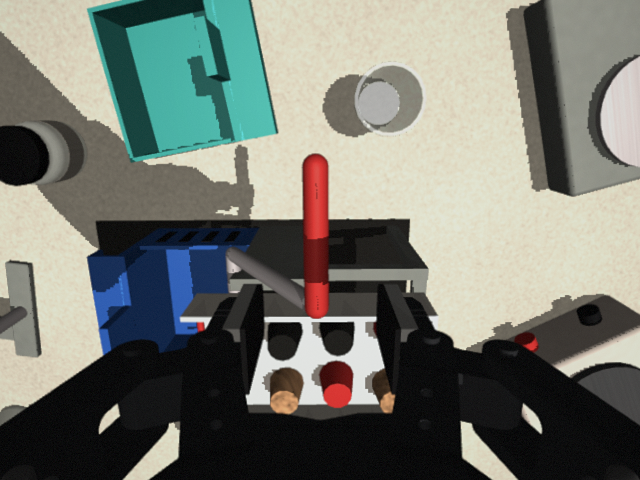

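```bash
python3 -m handwheel '[{"claw":0.5,"dx":40,"dy":-3,"dz":0,"wx":-0.5,"wy":0,"wz":0},{"claw":0.5,"dx":75,"dy":-3,"dz":0,"wx":-0.5,"wy":0,"wz":0},{"claw":0.5,"dx":90,"dy":-3,"dz":0,"wx":-0.5,"wy":0,"wz":0},{"claw":0.24,"dx":90,"dy":-3,"dz":0,"wx":-0.5,"wy":0,"wz":0},{"claw":0.24,"dx":90,"dy":-3,"dz":0,"wx":-0.5,"wy":0,"wz":0},{"claw":0.24,"dx":90,"dy":-3,"dz":0,"wx":-0.5,"wy":0,"wz":0}]' 20; python3 g.py '[]'
```

```text
t: 18.7
tool_pos: [448.3, 252.7, 239.7]
orientation: [0.051, 1.569, -0.049]
wrist_force: [0.1, 0.5, 0.2]
width: 20.4
t 18.7 pos [448.3 252.7 239.7] yaw 86.34 down -1.0 w 20.4 F [0.1 0.5 0.2] j [-0.74  0.34  0.19  1.86 -0.08  0.94  0.99]
```

```bash
python3 -m handwheel '[{"claw":0.24,"dx":-2,"dy":-6,"dz":0,"wx":0,"wy":0,"wz":0},{"claw":0.24,"dx":-6,"dy":-12,"dz":0,"wx":0,"wy":0,"wz":0},{"claw":0.24,"dx":-9,"dy":-17,"dz":0,"wx":0,"wy":0,"wz":0},{"claw":0.24,"dx":-12,"dy":-25,"dz":0,"wx":0,"wy":0,"wz":0},{"claw":0.24,"dx":-15,"dy":-32,"dz":0,"wx":0,"wy":0,"wz":0},{"claw":0.24,"dx":-18,"dy":-40,"dz":0,"wx":0,"wy":0,"wz":0},{"claw":0.24,"dx":-20,"dy":-48,"dz":0,"wx":0,"wy":0,"wz":0},{"claw":0.24,"dx":-21,"dy":-57,"dz":0,"wx":0,"wy":0,"wz":0}]' 20; python3 - <<'E'
from m import *; from g import plan
im,d,p=shot('side','side2')
plan()
E
```

```text
t: 19.7
tool_pos: [445.2, 197.6, 261.6]
orientation: [0.052, 1.567, -0.045]
wrist_force: [-0.8, 7.9, 5.9]
width: 20.4
t 19.75 pos [445.2 196.  261.6] yaw 86.38 down -1.0 w 20.4 F [-0.7  5.4  4.2] j [-0.67  0.28  0.21  1.89 -0.07  0.97  1.08]
```

View pics/side2.png

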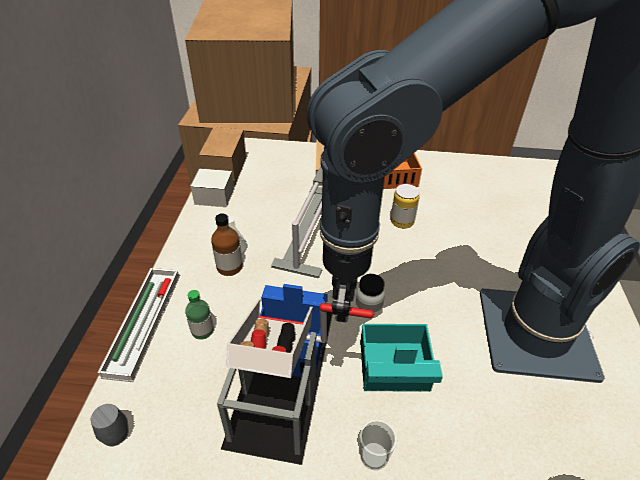

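```bash
python3 -m handwheel '[{"claw":0.24,"dx":0,"dy":-4,"dz":0,"wx":0,"wy":0,"wz":0},{"claw":0.24,"dx":-1,"dy":-8,"dz":0,"wx":0,"wy":0,"wz":0},{"claw":0.24,"dx":-1,"dy":-12,"dz":0,"wx":0,"wy":0,"wz":0},{"claw":0.24,"dx":-1,"dy":-17,"dz":0,"wx":0,"wy":0,"wz":0},{"claw":0.24,"dx":-1,"dy":-21,"dz":0,"wx":0,"wy":0,"wz":0},{"claw":0.24,"dx":0,"dy":-25,"dz":0,"wx":0,"wy":0,"wz":0},{"claw":0.24,"dx":0,"dy":-30,"dz":0,"wx":0,"wy":0,"wz":0},{"claw":0.24,"dx":1,"dy":-35,"dz":0,"wx":0,"wy":0,"wz":0},{"claw":0.24,"dx":2,"dy":-40,"dz":0,"wx":0,"wy":0,"wz":0},{"claw":0.24,"dx":3,"dy":-46,"dz":0,"wx":0,"wy":0,"wz":0}]' 20; python3 -m handwheel '[{"claw":0.24,"dx":1.5,"dy":-5,"dz":0,"wx":0,"wy":0,"wz":0},{"claw":0.24,"dx":3,"dy":-10,"dz":0,"wx":0,"wy":0,"wz":0},{"claw":0.24,"dx":5,"dy":-15,"dz":0,"wx":0,"wy":0,"wz":0},{"claw":0.24,"dx":7,"dy":-20,"dz":0,"wx":0,"wy":0,"wz":0},{"claw":0.24,"dx":9,"dy":-24,"dz":0,"wx":0,"wy":0,"wz":0},{"claw":0.24,"dx":12,"dy":-29,"dz":0,"wx":0,"wy":0,"wz":0},{"claw":0.24,"dx":15,"dy":-33,"dz":0,"wx":0,"wy":0,"wz":0},{"claw":0.24,"dx":18,"dy":-38,"dz":0,"wx":0,"wy":0,"wz":0},{"claw":0.24,"dx":21,"dy":-42,"dz":0,"wx":0,"wy":0,"wz":0},{"claw":0.24,"dx":24,"dy":-46,"dz":0,"wx":0,"wy":0,"wz":0},{"claw":0.24,"dx":24,"dy":-46,"dz":0,"wx":0,"wy":0,"wz":0},{"claw":0.24,"dx":24,"dy":-46,"dz":0,"wx":0,"wy":0,"wz":0}]' 20
python3 - <<'E'
from m import *; from g import plan
a,_,p=shot('scene'); b,_,q=shot('side')
cv2.imwrite('pics/pour.png',np.hstack([cv2.resize(a[200:360,350:550],None,fx=2,fy=2),cv2.resize(b[260:420,200:400],None,fx=2,fy=2)])[:,:,::-1])
plan()
E
```

```text
t: 21.0
tool_pos: [441.5, 149.3, 256.9]
orientation: [0.05, 1.57, -0.049]
wrist_force: [1.4, 4.2, 1.9]
width: 20.2
t: 22.5
tool_pos: [438.3, 103.1, 232.7]
orientation: [0.049, 1.571, -0.051]
wrist_force: [-0.5, -0.2, 0.4]
width: 20.5
t 22.6 pos [438.4 103.3 232.8] yaw 86.38 down -1.0 w 20.6 F [-0.3 -0.4  0.3] j [-0.53  0.26  0.25  2.02 -0.08  0.88  1.27]
```

View pics/pour.png

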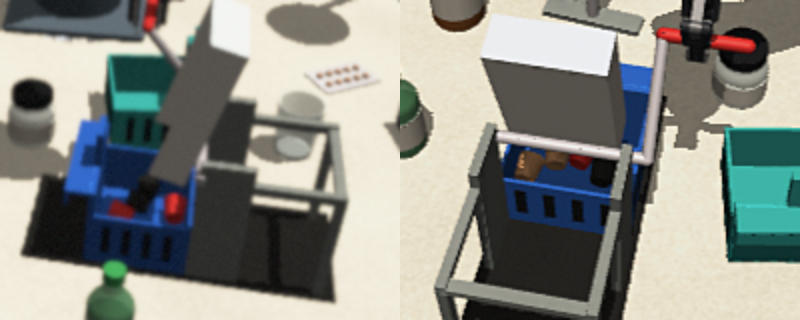

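```bash
python3 -m handwheel '[{"claw":0.24,"dx":3,"dy":-4,"dz":0,"wx":0,"wy":0,"wz":0},{"claw":0.24,"dx":6,"dy":-8,"dz":0,"wx":0,"wy":0,"wz":0},{"claw":0.24,"dx":7,"dy":-9,"dz":0,"wx":0,"wy":0,"wz":0},{"claw":0.24,"dx":7,"dy":-9,"dz":0,"wx":0,"wy":0,"wz":0}]' 20
python3 - <<'E'
from m import *; from g import plan
a,_,p=shot('scene'); b,_,q=shot('side')
cv2.imwrite('pics/pour2.png',np.hstack([cv2.resize(a[220:340,370:490],None,fx=3.3,fy=3.3),cv2.resize(b[280:400,240:360],None,fx=3.3,fy=3.3)])[:,:,::-1])
for c in('scene','side'):
  for r in manip.cut_out(c,'stopper1')+manip.cut_out(c,'stopper2')+manip.cut_out(c,'stopper3'): print(c,round(r['confidence'],2),np.round(r['extent']))
plan()
E
```

```text
t: 23.1
tool_pos: [439.5, 99.3, 227.2]
orientation: [0.052, 1.566, -0.042]
wrist_force: [0.1, 18.0, 9.9]
width: 20.5
scene 0.68 [434. 298. 438. 310.]
scene 0.49 [405. 301. 417. 312.]
scene 0.39 [381. 257. 450. 336.]
scene 0.68 [434. 298. 438. 310.]
scene 0.49 [405. 301. 417. 312.]
scene 0.39 [381. 257. 450. 336.]
scene 0.68 [434. 298. 438. 310.]
scene 0.49 [405. 301. 417. 312.]
scene 0.39 [381. 257. 450. 336.]
side 0.59 [277. 336. 284. 343.]
side 0.59 [260. 336. 273. 353.]
side 0.58 [298. 336. 308. 356.]
side 0.45 [283. 339. 297. 346.]
side 0.59 [277. 336. 284. 343.]
side 0.59 [260. 336. 273. 353.]
side 0.58 [298. 336. 308. 356.]
side 0.45 [283. 339. 297. 346.]
side 0.59 [277. 336. 284. 343.]
side 0.59 [260. 336. 273. 353.]
side 0.58 [298. 336. 308. 356.]
side 0.45 [283. 339. 297. 346.]
t 23.5 pos [439.5  99.3 227.2] yaw 86.6 down -1.0 w 20.8 F [-1.5 19.3  9.3] j [-0.51  0.26  0.24  2.03 -0.09  0.85  1.29]
```

View pics/pour2.png

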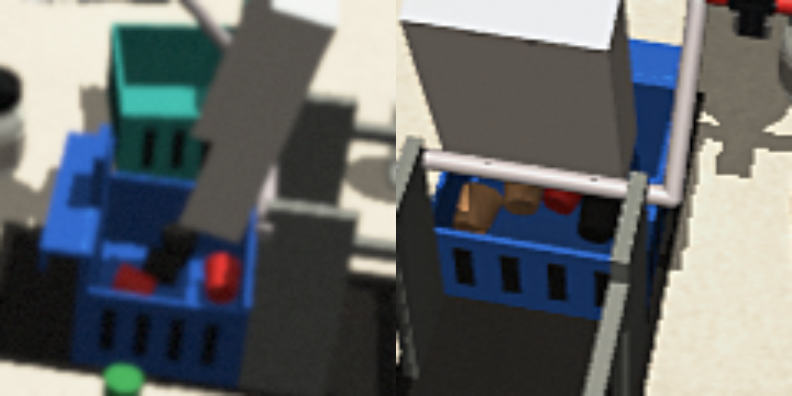

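```bash
python3 -m handwheel '[{"claw":0.24,"dx":-3,"dy":8,"dz":0,"wx":0,"wy":0,"wz":0},{"claw":0.24,"dx":-8,"dy":19,"dz":0,"wx":0,"wy":0,"wz":0},{"claw":0.24,"dx":-13,"dy":27,"dz":0,"wx":0,"wy":0,"wz":0},{"claw":0.24,"dx":-19,"dy":36,"dz":0,"wx":0,"wy":0,"wz":0},{"claw":0.24,"dx":-24,"dy":45,"dz":0,"wx":0,"wy":0,"wz":0},{"claw":0.24,"dx":-28,"dy":55,"dz":0,"wx":0,"wy":0,"wz":0},{"claw":0.24,"dx":-31,"dy":65,"dz":0,"wx":0,"wy":0,"wz":0},{"claw":0.24,"dx":-33,"dy":75,"dz":0,"wx":0,"wy":0,"wz":0},{"claw":0.24,"dx":-34,"dy":86,"dz":0,"wx":0,"wy":0,"wz":0},{"claw":0.24,"dx":-35,"dy":102,"dz":0,"wx":0,"wy":0,"wz":0},{"claw":0.24,"dx":-33,"dy":119,"dz":0,"wx":0,"wy":0,"wz":0},{"claw":0.24,"dx":-33,"dy":119,"dz":0,"wx":0,"wy":0,"wz":0}]' 20
python3 - <<'E'
from m import *; from g import plan
a,_,p=shot('scene'); b,_,q=shot('side')
cv2.imwrite('pics/back.png',np.hstack([cv2.resize(a[210:330,380:540],None,fx=2.5,fy=2.5),cv2.resize(b[280:400,210:370],None,fx=2.5,fy=2.5)])[:,:,::-1])
plan()
E
```

```text
t: 25.0
tool_pos: [445.1, 215.8, 258.3]
orientation: [0.048, 1.571, -0.047]
wrist_force: [0.0, -0.2, 0.2]
width: 20.6
t 25.1 pos [445.2 214.  258.6] yaw 86.45 down -1.0 w 20.6 F [-0.2 -0.2 -0.8] j [-0.7   0.29  0.21  1.88 -0.07  0.98  1.05]
```

View pics/back.png

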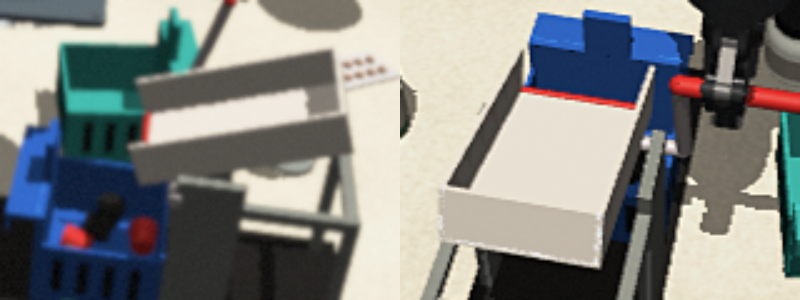

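```bash
python3 -m handwheel '[{"claw":0.24,"dx":2,"dy":8,"dz":0,"wx":0,"wy":0,"wz":0},{"claw":0.24,"dx":5,"dy":16,"dz":0,"wx":0,"wy":0,"wz":0},{"claw":0.24,"dx":8,"dy":24,"dz":0,"wx":0,"wy":0,"wz":0},{"claw":0.24,"dx":11,"dy":32,"dz":0,"wx":0,"wy":0,"wz":0},{"claw":0.24,"dx":15,"dy":38,"dz":0,"wx":0,"wy":0,"wz":0},{"claw":0.24,"dx":19,"dy":42,"dz":0,"wx":0,"wy":0,"wz":0},{"claw":0.24,"dx":20,"dy":44,"dz":0,"wx":0,"wy":0,"wz":0},{"claw":0.24,"dx":20,"dy":44,"dz":0,"wx":0,"wy":0,"wz":0}]' 20; python3 -m handwheel '[{"claw":0.24,"dx":0.5,"dy":2,"dz":0,"wx":0,"wy":0,"wz":0},{"claw":0.24,"dx":0.5,"dy":2,"dz":0,"wx":0,"wy":0,"wz":0}]' 20
```

```text
t: 26.1
tool_pos: [448.0, 256.0, 238.6]
orientation: [0.049, 1.571, -0.052]
wrist_force: [-0.9, -6.3, 2.1]
width: 20.6
t: 26.35
tool_pos: [448.1, 256.2, 238.4]
orientation: [0.048, 1.572, -0.055]
wrist_force: [-2.1, -13.3, 9.1]
width: 20.5
```

```bash
python3 -m handwheel '[{"claw":0.24,"dx":0.5,"dy":2,"dz":0,"wx":0,"wy":0,"wz":0},{"claw":0.24,"dx":0.5,"dy":2,"dz":0,"wx":0,"wy":0,"wz":0}]' 20; python3 -m handwheel '[{"claw":0.24,"dx":-0.5,"dy":-6.5,"dz":0,"wx":0,"wy":0,"wz":0},{"claw":0.5,"dx":-0.5,"dy":-6.5,"dz":0,"wx":0,"wy":0,"wz":0},{"claw":0.5,"dx":-0.5,"dy":-6.5,"dz":0,"wx":0,"wy":0,"wz":0},{"claw":0.5,"dx":-20,"dy":-6.5,"dz":0,"wx":0,"wy":0,"wz":0},{"claw":0.5,"dx":-60,"dy":-6.5,"dz":0,"wx":0,"wy":0,"wz":0},{"claw":0.5,"dx":-110,"dy":-6.5,"dz":0,"wx":0,"wy":0,"wz":0},{"claw":0.5,"dx":-130,"dy":-6.5,"dz":0,"wx":0,"wy":0,"wz":0},{"claw":0.5,"dx":-130,"dy":-6.5,"dz":0,"wx":0,"wy":0,"wz":0}]' 20
cat > f.py <<'E'
from m import *
for c,X,h,im,p in clouds():
    x,y,z=X.T
    T=X[(abs(x-560)<80)&(y>150)&(y<340)&(z>150)&(z<215)]
    F=T[(abs(T[:,2]-162)<6)&(abs(T[:,0]-565)<35)&(T[:,1]<320)&(T[:,1]>170)]
    A=np.c_[F[:,:2]-F[:,:2].mean(0),np.ones(len(F))]; k=np.linalg.lstsq(A,F[:,2],rcond=None)[0]; print(c,'floor n',len(F),'slope deg',np.degrees(k[:2]).round(2),'z',k[2].round(1))
    red=((h[:,0]<5)|(h[:,0]>175))&(h[:,1]>170)
    L=X[red&(x<475)&(z>225)&(y>150)&(y<350)&(x>390)]; 
    if len(L): print('lever',rect(L),L[:,2].max().round(1))
E
python3 f.py; python3 c.py 4 fin
```

```text
t: 26.6
tool_pos: [448.2, 256.3, 237.9]
orientation: [0.047, 1.572, -0.058]
wrist_force: [-2.6, -18.6, 12.4]
width: 20.8
t: 27.6
tool_pos: [448.5, 255.8, 369.1]
orientation: [0.051, 1.568, -0.047]
wrist_force: [0.4, 0.3, -1.5]
width: 42.4
scene floor n 592 slope deg [ 0.08 -0.21] z 164.0
lever (array([441.3, 252.3]), array([ 9.6, 66.2]), 85.24) 258.3
side floor n 2562 slope deg [-0.16  0.03] z 161.2
lever (array([449.2, 264.6]), array([89.4, 62.8]), 40.97) 441.9
scene wall 584 (array([561.3, 117.1]), array([118.9, 146.2]), 84.51) [484.1  51.3] [636.2 174.9]
scene lip 427 (array([558.2,  45.7]), array([ 35.7, 140.8]), 86.05) [489.   23.6] [629.3  66.5]
scene tab 65 (array([558.2,  59.6]), array([ 8.4, 43.1]), 85.12) [536.7  54.3] [580.   64.6]
pad 2441 (array([563.6, 165.1]), array([364. , 156.5]), 85.74)
rim 744 (array([551.1, 239.3]), array([184.8, 150.4]), 86.48)
upr 2 [497. 169.  66.] [501. 171.  69.]
upr 192 [625. 170.  20.] [639. 182. 139.]
side wall 335 (array([481.9,  76.1]), array([250.1, 157.6]), 27.32) [404.8 -51.3] [624.4 179.9]
side lip 618 (array([553.9,  48. ]), array([ 38.6, 139.8]), 86.29) [483.7  25.9] [623.7  71.8]
side tab 230 (array([519.8, 111.8]), array([ 34.2, 151. ]), 34.85) [490.7  55.3] [574.8 183.6]
pad 3515 (array([561.4, 167. ]), array([371.7, 155.1]), 86.05)
rim 782 (array([565.7, 239.6]), array([186.5, 108.6]), 86.17)
upr 22 [515. 178.  20.] [523. 182.  56.]
t 27.8 pos [447.5 254.9 366.6] yaw 86.42 down -1.0 w 42.7 F [-0.4  0.3 -0.5] j [-0.77  0.24  0.21  1.64 -0.05  1.27  0.96]
```

```bash
python3 -m handwheel '[{"claw":0.5,"dx":-10,"dy":-40,"dz":30,"wx":0,"wy":0,"wz":0},{"claw":0.5,"dx":-10,"dy":-85,"dz":65,"wx":0,"wy":0,"wz":0},{"claw":0.5,"dx":-10,"dy":-130,"dz":100,"wx":0,"wy":0,"wz":0},{"claw":0.5,"dx":-10,"dy":-175,"dz":130,"wx":0,"wy":0,"wz":0},{"claw":0.5,"dx":-10,"dy":-215,"dz":150,"wx":0,"wy":0,"wz":0},{"claw":0.5,"dx":-10,"dy":-215,"dz":150,"wx":0,"wy":0,"wz":0},{"claw":0.5,"dx":-10,"dy":-215,"dz":150,"wx":0,"wy":0,"wz":0}]' 20
python3 - <<'E'
from m import *; from g import plan
a,_,p=shot('wrist'); b,_,q=shot('side')
cv2.imwrite('pics/final.png',np.hstack([cv2.resize(a,(400,300)),cv2.resize(b,(400,300))])[:,:,::-1])
X0=np.array([[490,60,60],[630,60,60],[490,175,60],[630,175,60]]); print(proj(p,X0).round())
for r in manip.cut_out('wrist','stopper1'): print(round(r['confidence'],2),np.round(r['extent']))
plan()
E
```

```text
t: 28.68
tool_pos: [583.9, 31.6, 376.9]
orientation: [0.05, 1.572, -0.049]
wrist_force: [-0.4, 0.1, 0.5]
width: 42.5
[[342.  94.]
 [348. 222.]
 [450.  88.]
 [448. 216.]]
0.96 [381.  94. 409. 124.]
0.95 [356. 140. 383. 164.]
0.78 [412. 121. 435. 149.]
0.67 [371. 119. 399. 145.]
0.64 [378. 185. 406. 211.]
0.61 [  0.  42.  20. 161.]
0.58 [359. 164. 385. 193.]
t 28.82 pos [583.9  32.4 377.6] yaw 86.52 down -1.0 w 42.6 F [-0.1 -0.5 -0.2] j [-0.34  0.36  0.32  1.45 -0.12  1.34  1.49]
```

View pics/final.png

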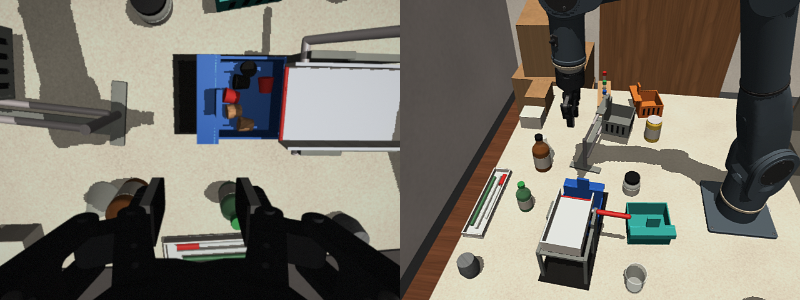

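All six stoppers (2 black, 2 red, 2 brown) lie in the basket. The tray is empty and level, the grey basket still hangs on the rail, and the robot is clear of everything.

```bash
python3 -c "
from rig import manip; print(manip.sign_off())"
```

```text
the job is handed in; nothing more can be done
None
```

The job is done and handed in at about 29 s. The blue basket is docked, all six stoppers are in it, and the tray is back down level.

- **Basket:** I lifted it off the rail by its tab, set it down on the black pad (contact about 9 N), and slid it in until the push force rose to about 10 N at the uprights. In the side camera it sat within about 0.5 mm of the pad's centre line and 0.5° of square. After release and after the pour, its measured position agreed to within about 1 mm in that camera.
- **Tray:** I tipped it by the lever bar to its end stop, then pushed it back to the level stop with about 22 N. The measured floor slope afterwards was 0.2° or less, and the lever was back at its starting position.
- **Final view:** The wrist picture shows two black, two red and two brown stoppers in the basket and none in the tray. The grey basket, bottles and glassware looked undisturbed.

**Disagreements:** The scene camera's basket angle and outline readings were noisier than the side camera's, with angles between 84.5° and 86.9°. Some of the side camera's wall and tab fits picked up stray points, so I relied on its lip and pad fits instead. My first move command was refused because the rows lacked zero entries; nothing moved.

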